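# Press the re-glued cab home on a wooden toy lorry

## Task

The re-glued cab of the wooden toy lorry still stands proud on its dowels: stand the lorry on the base of the glue press and slide it in, cab first, until its nose rests against the stop and the cab is under the rubber foot. Then turn the knob clockwise, letting your grip sink with the spindle so that you do not lift or shift the press, until the cab is fully home and clamped firmly with about 16 N (over 32 N splits it). Let go and leave it clamped like that, with the other things on the bench left alone.

Things in the scene. Friction and masses are not known exactly. Their poses are not given: they have to be found in the camera images.
- press: Small glue press standing loose on the bench, 2.5 kg: wooden base 325 x 190 x 22 mm, x = -250 to +75 mm, and a grey steel portal. Origin: on the bench below the vertical screw axis; x points from the open front, where the lorry goes in, to the back; z up. Posts at y = -80 and +80 mm, clear gap 132 mm; crossbeam 38 mm deep in x, 140 to 172 mm high, with an 8 mm high brass bush on top.
- knob_grip (a point): Centre of the round black hand knob, on the screw axis, 222 mm above the bench when fully up and up to 1 mm lower at the start. The knob is 44 mm in diameter and 36 mm tall, 18 mm above and below this point. It sinks as it is turned clockwise seen from above: coarse multi-start thread, 20 mm per turn (3.18 mm per rad). It can go 22 mm down, ending 2 mm above the bush.
- foot: Steel cup, 36 mm, on a swivel at the foot of the spindle: it sinks with the knob but does not turn. Origin: centre of its lower rim, 98.5 mm below the knob's centre. Its flat black rubber buffer, 30 mm in diameter, sticks out 8.5 to 11 mm below the rim (worn buffers differ). The screw drags with 0.10 N m and holds where left; each newton of load adds 0.0032 N m; with the cab home the load grows about 50 N per rad.
- stop_face (a point): Foot of the front face of the wooden stop strip, at mid width, on the top of the press's base, 22 mm above the bench and 35 mm behind the screw axis; x axis as the press's. The stop strip is 80 mm wide and 26 mm high.
- lorry: Wooden toy lorry standing on the bench, 222 mm long, 60 mm wide over the wheels, 0.3 to 0.5 kg. Origin: centre of its underside, at the foot of the wheels; x towards the cab end, z up. The 32 mm wheels at x = -74 and +72 mm are pegged fast: it slides and does not roll. A headboard 68 mm high stands at x = 32 to 40 mm, two pegs 66 mm high at x = -101 mm.
- deck (a point): Centre line of the flat deck, 28 mm behind the lorry's origin and 40 mm above its underside; axes as the lorry's. The deck is 46 mm wide and 12 mm thick (34 to 46 mm above the underside) and can be gripped across from above between the axles, up to 25 mm either way from here. The chassis below it is 34 mm wide.
- roof (a point): Centre of the flat top of the cab's roof, 77 mm ahead of the lorry's origin; 82 mm above its underside when the cab is home, 2.5 to 5 mm more at the start. The dowels hold the cab by friction: 5 N pushes it down. The cab is 54 x 46 mm, its roof 58 x 50 mm.
- nose (a point): Middle of the front bumper's face (50 mm wide), 112 mm ahead of the lorry's origin and 16 mm above its underside. When it touches the stop, the cab is centred under the foot.
- glue: Bystander: white glue bottle with an orange cap, 48 mm in diameter, 125 mm high; origin under its centre.
- screwdriver: Bystander: screwdriver with a black handle, 170 mm long, lying on the bench along its x axis.
- figure: Bystander: turned wooden toy figure, 34 mm in diameter, 74 mm high; origin under its centre.
Not all that is in view belongs to the job. Of the things that look like the lorry, the middle-sized one is meant.

How it is judged:
By the outcome, as a careful person would: the job done as asked, in the order asked, and still so for the second after the job is handed in, with the robot touching nothing.
It also fails if it takes over 72 s, if anything falls off the work surface, if the arm or the gripper's body presses on something with over 40 N, if the wrist force passes 120 N, or if a joint passes its speed limit or range.

## Robot

A 7-joint arm with a two-finger parallel gripper is mounted at the origin on the work surface. World frame = base frame: x ahead of the robot, y to its left, z up, the work surface at z = 0. Lengths are in m, angles in rad, forces in N, time in s.
With the tool pointing down it reaches from about 0.4 to 0.85 m from the base axis. Payload 4.5 kg.
Tool frame: the origin (TCP) lies midway between the tips of the shut fingers; the grasp point (between the pads) lies 19 mm behind it; z points along the fingers, x is the direction in which the jaws open and shut, and the axes are right-handed (so a half turn about z gives the same grasp; the last joint's range is limited). The gripper opens to 88 mm and grips with 3 to 60 N. Pads are 18 mm wide; open, the fingers measure 123 mm over their backs; the gripper's body (75 mm by 187 mm) begins 45 mm behind the grasp point.
Start: joints at [-1.27, 0.689, -0.195, 1.565, 0.157, 0.902, -0.215], TCP at [0.165, 0.603, 0.239] pointing down, gripper open.
Joint ranges: [-3.01, 3.01], [-0.46, 2.08], [-1.47, 1.51], [0.13, 2.56], [-1, 4.14], [0.04, 2.09], [-2.66, 2.66]. Speed limits (rad/s): [2.57, 2.57, 3.14, 3.14, 3.14, 3.14, 3.14].

## Interface

Orientations are given as a unit quaternion [x, y, z, w].
In Python, from plant import r gives the robot as it stands. The module is installed in compiled form; this text tells all that it offers.
- The arm moves only by the tool play_rows, never from a script. Its argument "increments" is a list of rows, each a list of 7 numbers: the opening, from 0 (shut) to 1 (fully open), then the shift along the tool's x, y, z in mm, then the turn, a rotation vector about the tool's x, y, z in rad. In form: [[hand, dx, dy, dz, wx, wy, wz], ...]. A call has exactly 8 rows; each row shifts and turns the pose as measured when the row begins, along the tool's axes as they then stand; what a row does not reach is not made up. A row lasts 1/8 s, in which the tool goes at most 62.5 mm and 10.7 degrees, less where a joint would pass 70% of its speed; a pose out of reach is approached as far as the arm can. A call is refused whole if a number of a shift passes 62.5 or a number of a turn 0.188, either way. A call with a gripper value outside its range is refused whole. The fingers move at their own pace and stop on an object; "grip_force" is the grip in N (left out, the last holds). Time passes only in rows, so rows that do not move let the fingers close, or fill a call up. It gives the time, the measured TCP pose, the force and the opening at its end, in the units of the state.
- r.get_state(): the state, without advancing time (a new reading comes with each control period).
- r.snapshot(name): name is "scene" or "top" or "wrist"; returns the picture (400x640x3 uint8, red, green, blue); there is no depth.
- r.get_calibration(name): a dict with "fx", "fy", "cx", "cy" (pixels), "R" (3x3) and "t" (3): a world point X has camera coordinates R X + t. Camera axes: x right, y down, z forward; pixel columns grow to the right and rows downward; lengths in m; the calibration is good to about 2 mm. A picture is of the moment at which its call begins: read the wrist's pose just before it. get_calibration takes no time and is no camera call; for the wrist camera it gives the pose at the moment of the call.
- r.finish_job(): hands the job in, once; it reports no verdict.
The state is a dict: "clock": time; "q": joint angles; "qd": joint speeds; "joint_torque": joint torques, N m; "tool_pos": TCP position; "eef_rot": TCP orientation; "contact_force": force on the tool from outside, world axes, zero at the start; "moment": the same for the moment, N m; "opening": opening from 0.0 (shut) to 1.0 (fully open).
Only numpy, scipy, OpenCV 4.12 (cv2) and the standard library are available. Lean on these libraries where they do the work, as an engineer would, in place of code of your own. Each camera call takes 0.05 s, during which the arm holds its last target.

## Working session

There is one attempt and no reset: what is moved stays moved. The work goes in short steps, Python scripts to look and compute and a tool call to move; the robot and the scene stay as the last step left them, time stands still between calls to the robot, and variables do not carry over. Pictures are saved under pics/ and viewed, and the job is handed in when it is done.

Besides the shell and the picture viewer there is one more tool, called as name([rows], argument=value, ...), one row to a line, values as JSON. play_rows: Moves the arm, as the interface text tells. Its arguments: {"type":"object","properties":{"increments":{"type":"array"},"grip_force":{"type":"number"}},"required":["increments"]}

```bash
mkdir -p pics
python3 - <<'E'
from plant import r
import cv2,numpy as np
s=r.get_state()
for k in s: print(k,np.round(s[k],4))
for n in ["scene","top","wrist"]:
    c=r.get_calibration(n); print(n,c)
    im=r.snapshot(n); cv2.imwrite(f"pics/a_{n}.png",im[:,:,::-1])
E
```

```text
clock 0.0
q [-1.2702  0.69   -0.1945  1.5664  0.1573  0.9025 -0.2151]
qd [ 0.0022 -0.001   0.0009  0.0001  0.0012 -0.0002 -0.0003]
joint_torque [ 4.00000e-04 -5.27566e+01 -1.26710e+00 -1.53426e+01 -5.27000e-02
  6.70000e-03  2.00000e-04]
tool_pos [0.1647 0.6023 0.2379]
eef_rot [ 7.949e-01  6.068e-01 -7.000e-04  6.000e-04]
contact_force [-0.6247 -0.5279  0.2849]
moment [ 0.0653 -0.0804  0.0115]
opening 1.0022
scene {'fx': 361.50250515104926, 'fy': 361.50250515104926, 'cx': 315.77965423563177, 'cy': 201.04809402954123, 'R': array([[ 0.49768473,  0.86735686,  0.00140849],
       [ 0.51371439, -0.29345737, -0.80621355],
       [-0.69886152,  0.40196374, -0.59162296]]), 't': array([-0.25088367, -0.14138551,  1.52531245])}
top {'fx': 424.34439693778506, 'fy': 424.34439693778506, 'cx': 314.42831987010686, 'cy': 200.09544983611687, 'R': array([[ 0.01551054, -0.9998459 , -0.00822218],
       [-0.99136131, -0.01430677, -0.13037661],
       [ 0.13023888,  0.01017336, -0.99143045]]), 't': array([0.01008642, 0.50371381, 1.3466205 ])}
wrist {'fx': 348.2083748279641, 'fy': 348.2083748279641, 'cx': 321.2328917825576, 'cy': 198.6115221240777, 'R': array([[ 0.26408581,  0.96449693, -0.00208814],
       [ 0.91675122, -0.25033878,  0.31128394],
       [ 0.29970966, -0.08411998, -0.95031466]]), 't': array([-0.62399911, -0.04369392,  0.39088367])}
```

View pics/a_scene.png

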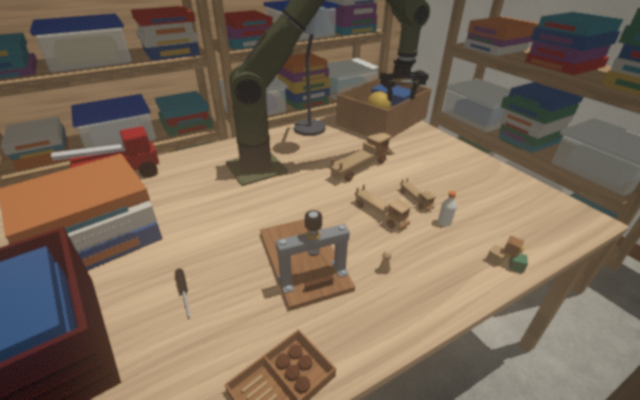

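View pics/a_top.png

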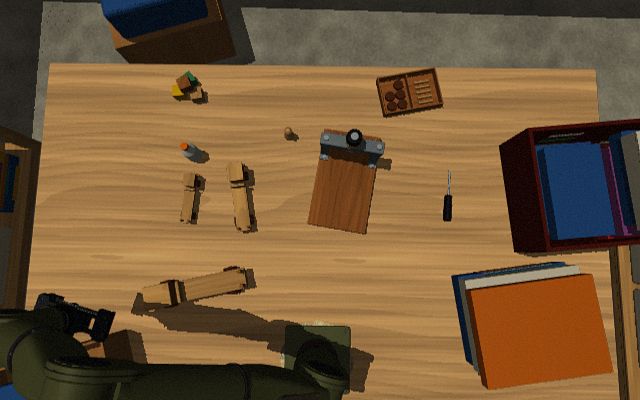

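View pics/a_wrist.png

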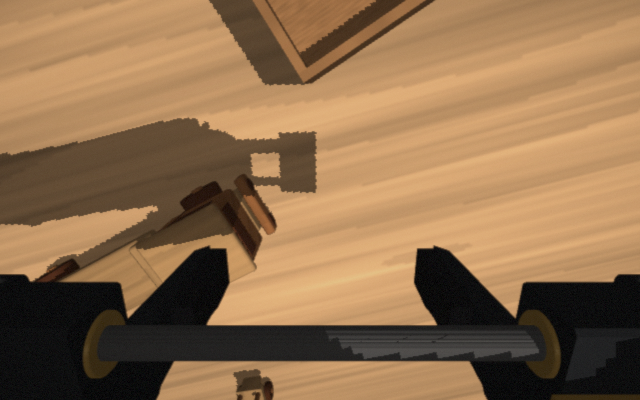

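The meant lorry is the one around (240,195) in the top picture, with its cab away from the robot. The press is at (345,180), with its front facing the robot. I'll zoom in to measure both.

```bash
cat > h.py <<'E'
import numpy as np,cv2
def ray(c,u,v):
    d=np.array([(u-c['cx'])/c['fx'],(v-c['cy'])/c['fy'],1.]);R=np.array(c['R']);t=np.array(c['t'])
    return -R.T@t, R.T@d
def onz(c,u,v,z):
    o,d=ray(c,u,v); return o+d*(z-o[2])/d[2]
def proj(c,X):
    p=np.array(c['R'])@np.array(X)+np.array(c['t']); return np.array([c['fx']*p[0]/p[2]+c['cx'],c['fy']*p[1]/p[2]+c['cy']])
def tri(a,b):
    A=[];B=[]
    for c,u,v in (a,b):
        o,d=ray(c,u,v);d/=np.linalg.norm(d);P=np.eye(3)-np.outer(d,d);A.append(P);B.append(P@o)
    return np.linalg.solve(sum(A),sum(B))
E
python3 - <<'E'
import cv2
t=cv2.imread('pics/a_top.png')
cv2.imwrite('pics/b1.png',cv2.resize(t[150:245,170:270],None,fx=6,fy=6,interpolation=cv2.INTER_CUBIC)[:600])
cv2.imwrite('pics/b2.png',cv2.resize(t[120:240,300:400],None,fx=5,fy=5,interpolation=cv2.INTER_CUBIC))
s=cv2.imread('pics/a_scene.png')
cv2.imwrite('pics/b3.png',cv2.resize(s[130:310,250:470],None,fx=3.3,fy=3.3,interpolation=cv2.INTER_CUBIC))
E
```

```text
(no output)
```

View pics/b1.png

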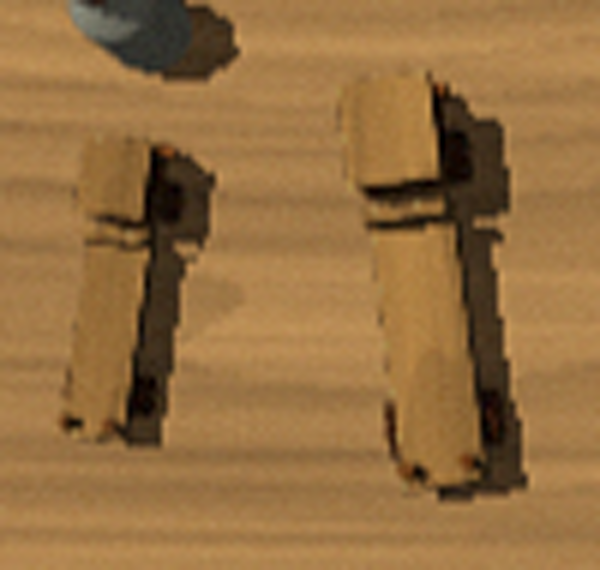

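View pics/b2.png

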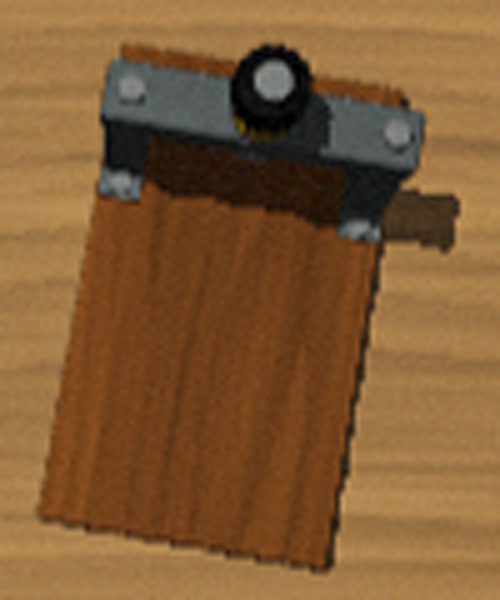

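View pics/b3.png

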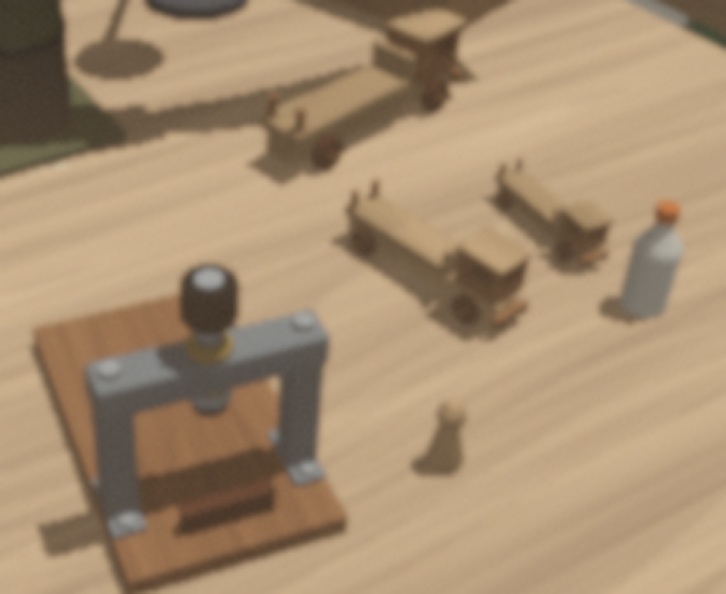

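Run:
```python
from plant import r
from h import *
c=r.get_calibration('top')
def p(x,y,z,k,u0,v0): return onz(c,u0+(x+.5)/k-.5,v0+(y+.5)/k-.5,z)
L=lambda x,y,z:p(x,y,z,6,170,150)
P=lambda x,y,z:p(x,y,z,5,300,120)
np.set_printoptions(precision=4,suppress=True)
roof=[L(345,82,.086),L(425,70,.086),L(440,180,.086),L(358,187,.086)]
for q in roof:print('roof',q)
print('c',np.mean(roof,0))
dk=[L(370,228,.046),L(455,225,.046),L(478,455,.046),L(388,400,.046)]
for q in dk:print('deck',q)
f=[L(400,475,.066),L(470,462,.066)]
for q in f: print('peg',q)
a,b=P(40,518,.022),P(330,570,.022); print('front',a,b,np.linalg.norm(a-b))
k=P(273,80,.24); print('knob',k)
b1,b2=P(132,88,.174),P(397,133,.174);print('bolts',b1,b2,(b1+b2)/2,np.linalg.norm(b1-b2))
b1,b2=P(120,185,.024),P(360,230,.024);print('foot bolts',b1,b2)
for nm,q1,q2 in(('front',a,b),('bolts',b1,b2)):
  d=q2-q1; x=np.array([-d[1],d[0]]);print(nm,'yaw',np.arctan2(x[1],x[0]))
  x/=np.linalg.norm(x); print((q1+q2)[:2]/2, 'from front +250:',(a+b)[:2]/2+.25*x)
```

```text
roof [0.6102 0.2955 0.086 ]
roof [0.6173 0.2535 0.086 ]
roof [0.5585 0.2433 0.086 ]
roof [0.5541 0.2863 0.086 ]
c [0.585  0.2696 0.086 ]
deck [0.5388 0.2875 0.046 ]
deck [0.5411 0.2416 0.046 ]
deck [0.4171 0.2247 0.046 ]
deck [0.4458 0.274  0.046 ]
peg [0.4046 0.2621 0.066 ]
peg [0.412  0.2256 0.066 ]
front [0.4288 0.0388 0.022 ] [ 0.3979 -0.1498  0.022 ] 0.19107839351282244
knob [ 0.6609 -0.0935  0.24  ]
bolts [ 0.6741 -0.0153  0.174 ] [ 0.6487 -0.1726  0.174 ] [ 0.6614 -0.0939  0.174 ] 0.15929248192336906
foot bolts [ 0.6506 -0.0104  0.024 ] [ 0.6224 -0.1694  0.024 ]
front yaw -0.16267810226281718
[ 0.4133 -0.0555] from front +250: [ 0.66  -0.096]
bolts yaw -0.17589650114138478
[ 0.6365 -0.0899] from front +250: [ 0.6595 -0.0992]
```

play_rows([
  [1,-31,51,0,0,0,0],
  [1,-31,51,0,0,0,0],
  [1,-31,51,0,0,0,0],
  [1,-31,51,0,0,0,0],
  [1,-31,51,0,0,0,0],
  [1,-31,51,0,0,0,0],
  [1,-31,51,0,0,0,0],
  [1,-31,51,0,0,0,0],
])

```text
clock: 1.15
tool_pos: [0.4989, 0.2517, 0.2351]
eef_rot: [0.791, 0.612, -0.001, -0.002]
contact_force: [0.3, 0.7, 0.9]
opening: 0.996
```

play_rows([
  [1,0,0,10,0,0,-0.14],
  [1,0,0,10,0,0,-0.14],
  [1,0,0,10,0,0,-0.12],
  [1,0,0,10,0,0,0],
  [1,0,0,10,0,0,0],
  [1,0,0,0,0,0,0],
  [1,0,0,0,0,0,0],
  [1,0,0,0,0,0,0],
])

```text
clock: 2.15
tool_pos: [0.5036, 0.2442, 0.1823]
eef_rot: [0.656, 0.755, -0.002, 0.0]
contact_force: [-0.1, -0.9, -0.4]
opening: 0.998
```

```bash
cat >> h.py <<'E'
from scipy.spatial.transform import Rotation as Ro
def delta(s,xyz,yaw):
    """tool-axis shift (mm) and rotation vector so that tool y has given yaw, z down"""
    R=Ro.from_quat(s['eef_rot']); d=R.inv().apply(np.array(xyz)-s['tool_pos'])*1000
    y=np.array([np.cos(yaw),np.sin(yaw),0]);z=np.array([0,0,-1.]);x=np.cross(y,z)
    T=Ro.from_matrix(np.c_[x,y,z]); w=(R.inv()*T).as_rotvec()
    return np.round(d,1),np.round(w,3)
E
python3 - <<'E'
from plant import r
from h import *
s=r.get_state(); print(s['clock'],s['q'].round(3) if hasattr(s['q'],'round') else s['q'],s['contact_force'],s['moment'])
print(s['tool_pos'],delta(s,[.491,.2561,.03],.14))
c=r.get_calibration('wrist');im=r.snapshot('wrist');cv2.imwrite('pics/c_w.png',im[:,:,::-1])
t=r.snapshot('top');cv2.imwrite('pics/c_t.png',cv2.resize(t[100:260,170:400,::-1],None,fx=3.4,fy=3.4))
import pickle;pickle.dump((c,s),open('c.pkl','wb'))
E
```

```text
2.15 [-0.332  0.694 -0.341  1.815  0.343  0.694  0.844] [-0.06930364 -0.89006141 -0.35360559] [0.02855148 0.0055735  0.00960708]
[0.50360355 0.24418768 0.18231844] (array([ 13.9, -10.5, 152.3]), array([-0.002,  0.002, -0.   ]))
```

View pics/c_w.png

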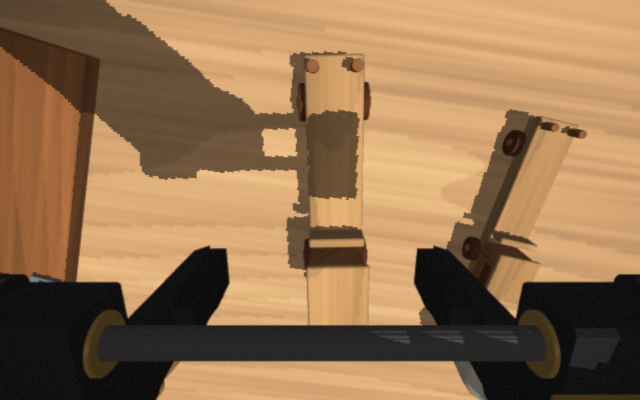

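Run:
```python
from h import *
import pickle
c,s=pickle.load(open('c.pkl','rb'))
for u,v,z in[(309,200,.046),(362,200,.046),(308.5,130,.046),(362.5,130,.046),(312,65,.066),(357,64,.066),(307,266,.086),(368,265,.086)]:
    print(u,v,onz(c,u,v,z).round(4))
```

```text
309 200 [0.5183 0.2349 0.046 ]
362 200 [0.512  0.2797 0.046 ]
308.5 130 [0.4598 0.227  0.046 ]
362.5 130 [0.4538 0.2698 0.046 ]
312 65 [0.4121 0.2241 0.066 ]
357 64 [0.4071 0.2554 0.066 ]
307 266 [0.5591 0.2401 0.086 ]
368 265 [0.5516 0.2871 0.086 ]
```

play_rows([
  [1,11,-10,20,0,0,-0.01],
  [1,0,0,30,0,0,0],
  [1,0,0,30,0,0,0],
  [1,0,0,30,0,0,0],
  [1,0,0,20,0,0,0],
  [1,0,0,14,0,0,0],
  [1,0,0,7,0,0,0],
  [1,0,0,0,0,0,0],
])

```text
clock: 3.25
tool_pos: [0.4955, 0.2564, 0.0298]
eef_rot: [0.653, 0.758, 0.003, 0.001]
contact_force: [-1.0, 0.2, -0.5]
opening: 1.001
```

Run:
```python
from plant import r
from h import *
s=r.get_state()
print(s['tool_pos'],delta(s,[.4915,.2535,.0215],.15),s['contact_force'])
```

```text
[0.4954842  0.25635562 0.02981728] (array([-2.2, -4.4,  8.3]), array([ 0.006, -0.002, -0.001])) [-1.00699772  0.16477067 -0.51798207]
```

play_rows([
  [1,-2,-4,5,0.006,-0.002,0],
  [1,0,0,3,0,0,0],
  [0,0,0,0,0,0,0],
  [0,0,0,0,0,0,0],
  [0,0,0,0,0,0,0],
  [0,0,0,0,0,0,0],
  [0,0,0,0,0,0,0],
  [0,0,0,0,0,0,0],
], grip_force=45)

```text
clock: 4.25
tool_pos: [0.4929, 0.2542, 0.0232]
eef_rot: [0.653, 0.757, 0.002, 0.001]
contact_force: [0.5, 1.1, 0.1]
opening: 0.514
```

Run:
```python
from plant import r
from h import *
c=r.get_calibration('top')
for n,u,v in [('fig',291,137),('bigcab',255,288),('bigcab',243,266)]:print(n,onz(c,u,v,0).round(3))
```

```text
fig [0.723 0.101 0.   ]
bigcab [0.217 0.206 0.   ]
bigcab [0.287 0.248 0.   ]
```

play_rows([
  [0,0,0,-15,0,0,0],
  [0,0,-5,-25,0,0,0],
  [0,0,-18,-15,0,0,0],
  [0,0,-18,0,0,0,0],
  [0,-40,0,0,0,0,0.1],
  [0,-40,0,0,0,0,0.1],
  [0,-20,0,0,0,0,0.1],
  [0,0,0,0,0,0,0],
])

```text
clock: 5.25
tool_pos: [0.4571, 0.1475, 0.0837]
eef_rot: [0.761, 0.648, 0.003, -0.0]
contact_force: [0.4, 1.0, -4.1]
opening: 0.511
```

Run:
```python
from plant import r
from h import *
s=r.get_state()
print(s['tool_pos'],s['contact_force'],s['opening'],delta(s,[.4994,-.0676,.075],-.162),s['q'])
im=r.snapshot('scene');cv2.imwrite('pics/d_s.png',im[:,:,::-1])
```

```text
[0.45705077 0.14752227 0.08374089] [ 0.36596153  0.96292545 -4.05815551] 0.5110724629330409 (array([-205.6,   76.1,    8. ]), array([ 0.003, -0.005,  0.002])) [-0.32162887  0.78408408 -0.13776576  2.12306981  0.38844157  0.25248741
  0.61413897]
```

View pics/d_s.png

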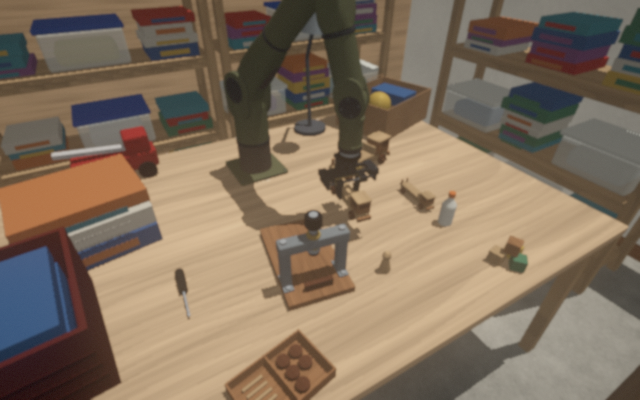

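The lorry is held level at (350,205), and the lift force shows about 0.42 kg.

play_rows([
  [0,-45,0,0,0,0,0],
  [0,-45,0,0,0,0,0],
  [0,-45,10,0,0,0,0],
  [0,-40,20,0,0,0,0],
  [0,-25,25,3,0,0,0],
  [0,-6,15,3,0,0,0],
  [0,0,6,0,0,0,0],
  [0,0,0,0,0,0,0],
])

```text
clock: 6.3
tool_pos: [0.5118, -0.0518, 0.076]
eef_rot: [0.75, 0.661, 0.014, -0.003]
contact_force: [-0.1, 1.2, -2.9]
opening: 0.513
```

Run:
```python
from plant import r
from h import *
s=r.get_state()
print(s['tool_pos'],s['contact_force'],s['opening'],delta(s,[.4994,-.0676,.0452],-.162),s['q'])
c=r.get_calibration('top')
im=r.snapshot('top');cv2.imwrite('pics/e_t.png',cv2.resize(im[110:250,290:410,::-1],None,fx=4,fy=4,interpolation=cv2.INTER_CUBIC))
w=r.snapshot('wrist');cv2.imwrite('pics/e_w.png',w[:,:,::-1])
```

```text
[ 0.51183853 -0.05179293  0.07602431] [-0.11440538  1.23484184 -2.87925815] 0.5128661218341902 (array([-18. , -10.8,  30.3]), array([ 0.013, -0.025,  0.036])) [ 0.1864275   0.82338482 -0.26429833  2.03045431  0.54153072  0.33416506
  0.93546631]
```

View pics/e_t.png

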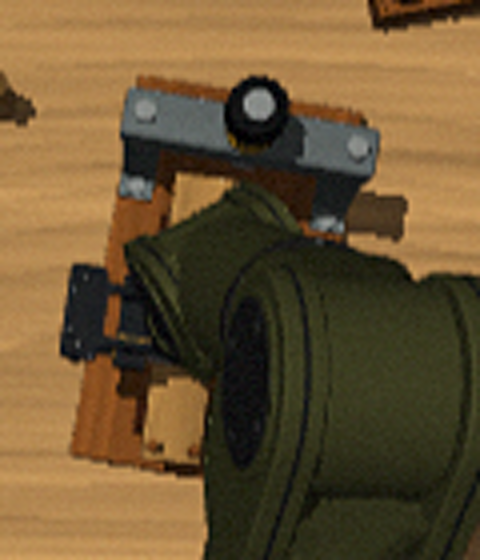

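View pics/e_w.png

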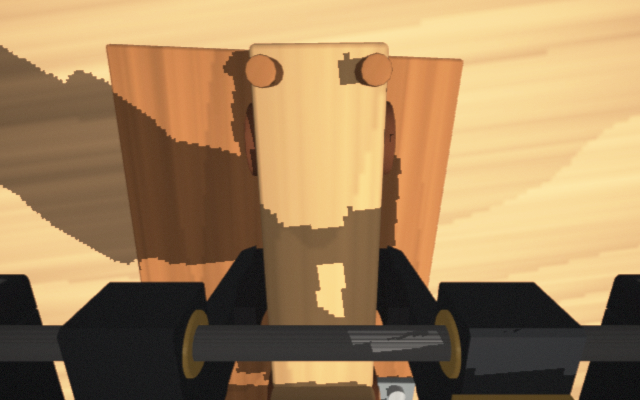

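play_rows([
  [0,-10,-6,0,0.01,-0.02,0.02],
  [0,-8,-5,5,0.003,-0.005,0.016],
  [0,0,0,8,0,0,0],
  [0,0,0,6,0,0,0],
  [0,0,0,3,0,0,0],
  [0,0,0,0,0,0,0],
  [0,0,0,0,0,0,0],
  [0,0,0,0,0,0,0],
])

```text
clock: 7.4
tool_pos: [0.4953, -0.0677, 0.052]
eef_rot: [0.762, 0.648, -0.002, -0.001]
contact_force: [0.2, 0.3, -3.6]
opening: 0.515
```

Run:
```python
from plant import r
from h import *
s=r.get_state()
print(s['tool_pos'],s['contact_force'],s['opening'],delta(s,[.4994,-.0676,.0452],-.162))
w=r.snapshot('wrist');cv2.imwrite('pics/f_w.png',w[:,:,::-1])
c=r.get_calibration('wrist')
import pickle;pickle.dump((c,s),open('c.pkl','wb'))
```

```text
[ 0.49525532 -0.06770939  0.05203417] [ 0.1878057   0.31697888 -3.61630491] 0.5149200328290494 (array([0.8, 4.1, 6.8]), array([-0.004,  0.003,  0.001]))
```

View pics/f_w.png

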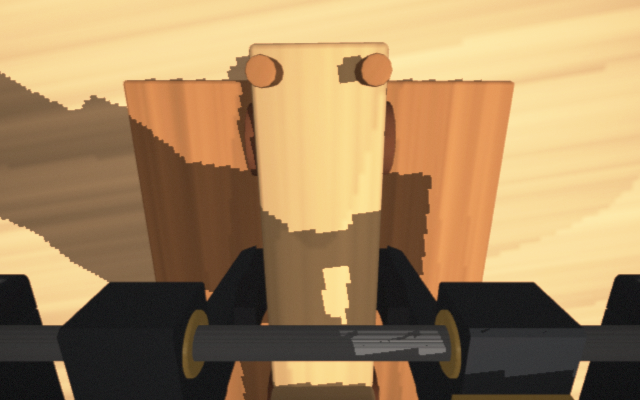

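Run:
```python
from h import *
import pickle
c,s=pickle.load(open('c.pkl','rb'))
R=Ro.from_quat(s['eef_rot'])
T=lambda p:(R.inv().apply(p-s['tool_pos'])*1000).round(1)
for u,v,z in[(124,81,.022),(514,81,.022),(155,278,.022),(482,278,.022),(249,44,.075),(389,43,.075)]:
    p=onz(c,u,v,z);print(p.round(4),T(p))
```

```text
[ 0.3995 -0.1482  0.022 ] [-94.7 -81.5  30.6]
[0.4295 0.0363 0.022 ] [ 92.2 -81.4  30.1]
[ 0.5052 -0.1663  0.022 ] [-95.6  25.8  30.2]
[0.5351 0.019  0.022 ] [92.  25.5 29.7]
[ 0.4004 -0.076   0.075 ] [-23.5 -92.4 -22.5]
[ 0.4074 -0.0311  0.075 ] [ 22.  -92.7 -22.6]
```

play_rows([
  [0,0,5,2,-0.004,0.003,0],
  [0,0,0,2,0,0,0],
  [0,0,0,2,0,0,0],
  [0,0,0,1,0,0,0],
  [0,0,0,1,0,0,0],
  [0,0,0,0,0,0,0],
  [0,0,0,0,0,0,0],
  [0,0,0,0,0,0,0],
])

```text
clock: 8.45
tool_pos: [0.5008, -0.0687, 0.0453]
eef_rot: [0.762, 0.648, 0.001, 0.001]
contact_force: [0.1, -0.4, -2.2]
opening: 0.511
```

play_rows([
  [0,0,0,1,0,0,0],
  [0.62,0,0,0,0,0,0],
  [0.62,0,0,0,0,0,0],
  [0.62,0,0,0,0,0,0],
  [0,0,0,0,0,0,0],
  [0,0,0,0,0,0,0],
  [0,0,0,0,0,0,0],
  [0,0,0,0,0,0,0],
], grip_force=15)

```text
clock: 9.45
tool_pos: [0.5018, -0.0686, 0.0451]
eef_rot: [0.762, 0.648, 0.002, 0.002]
contact_force: [0.2, -0.3, 0.7]
opening: 0.52
```

Run:
```python
from plant import r
from h import *
s=r.get_state()
print(s['tool_pos'],s['contact_force'],s['opening'],delta(s,[.4994,-.0676,.0452],-.165))
w=r.snapshot('wrist');cv2.imwrite('pics/g_w.png',w[:,:,::-1])
w=r.snapshot('scene');cv2.imwrite('pics/g_s.png',cv2.resize(w[180:320,230:400,::-1],None,fx=4,fy=4,interpolation=cv2.INTER_CUBIC))
```

```text
[ 0.50184573 -0.06861125  0.0451202 ] [ 0.19580196 -0.28909926  0.66696658] 0.5203109718619383 (array([ 0.6, -2.6, -0.1]), array([ 0.004, -0.   ,  0.004]))
```

View pics/g_w.png

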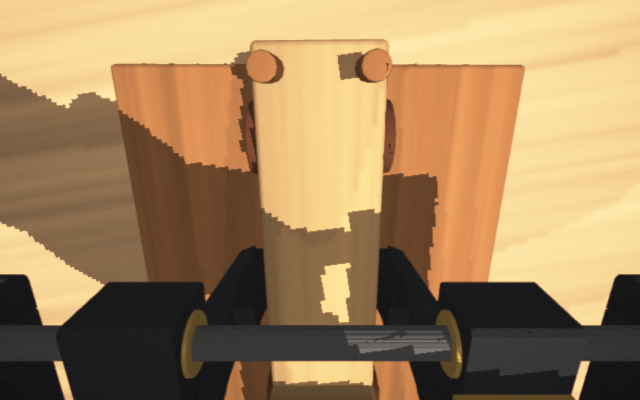

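View pics/g_s.png

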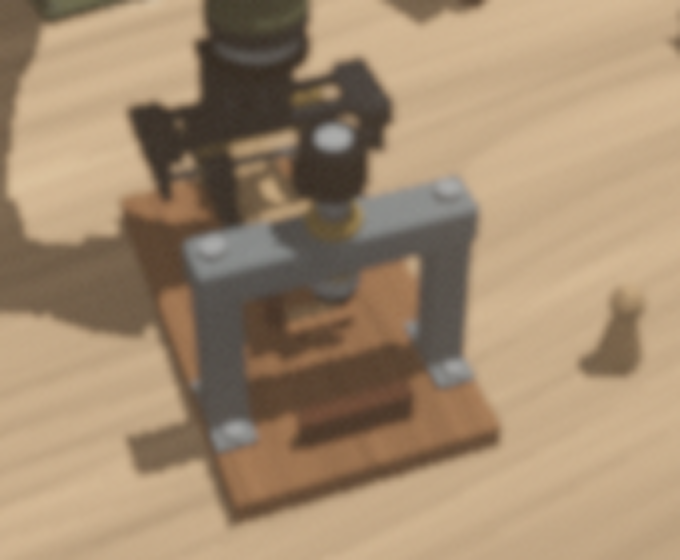

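play_rows([
  [0,0,7,0,0.004,0,0.003],
  [0,0,7,0,0,0,0],
  [0,0,7,0,0,0,0],
  [0,0,7,0,0,0,0],
  [0,0,7,0,0,0,0],
  [0,0,7,0,0,0,0],
  [0,0,7,0,0,0,0],
  [0,0,4,0,0,0,0],
])

```text
clock: 10.55
tool_pos: [0.5333, -0.0757, 0.0449]
eef_rot: [0.761, 0.649, -0.018, -0.013]
contact_force: [-6.6, 0.8, 8.3]
opening: 0.52
```

Run:
```python
from plant import r
from h import *
s=r.get_state()
print(s['tool_pos'],s['contact_force'],s['opening'],delta(s,[.5572+.0113,-.0771-.0019,.0452],-.165))
w=r.snapshot('wrist');cv2.imwrite('pics/h_w.png',w[:,:,::-1])
c=r.get_calibration('wrist')
import pickle;pickle.dump((c,s),open('c.pkl','wb'))
```

```text
[ 0.53329413 -0.07571828  0.04494418] [-6.58037106  0.75104353  8.28639453] 0.5204091706640644 (array([ 2.3, 35.2, -1.8]), array([-0.043,  0.01 ,  0.007]))
```

View pics/h_w.png

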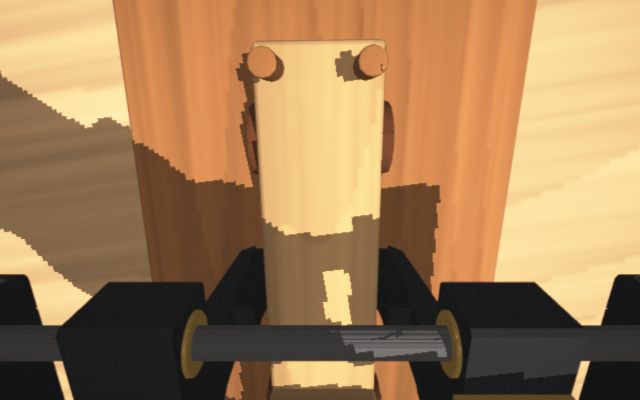

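play_rows([
  [0,0,0,-1,-0.02,0.005,0],
  [0,0,0,-0.5,-0.02,0.005,0],
  [0,0,0,0,0,0,0],
  [0,0,0,0,0,0,0],
  [0,0,0,0,0,0,0],
  [0,0,0,0,0,0,0],
  [0,0,0,0,0,0,0],
  [0,0,0,0,0,0,0],
])

```text
clock: 11.6
tool_pos: [0.5345, -0.0763, 0.0452]
eef_rot: [0.761, 0.649, 0.0, -0.001]
contact_force: [-0.5, -0.3, -2.8]
opening: 0.519
```

Run:
```python
from plant import r
from h import *
s=r.get_state()
print(s['tool_pos'],s['contact_force'],s['moment'],s['opening'],delta(s,[.5572+.0113,-.0771-.0019,.0452],-.165))
c=r.get_calibration('wrist')
w=r.snapshot('wrist');cv2.imwrite('pics/i_w.png',w[:,:,::-1])
w=r.snapshot('top');cv2.imwrite('pics/i_t.png',cv2.resize(w[110:250,290:410,::-1],None,fx=4,fy=4,interpolation=cv2.INTER_CUBIC))
```

```text
[ 0.53451621 -0.07627655  0.04520904] [-0.51529808 -0.33923275 -2.76222427] [-0.02331758  0.18607533 -0.02462362] 0.5188131996284278 (array([ 2.7, 34. , -0. ]), array([-0.001, -0.001,  0.005]))
```

View pics/i_t.png

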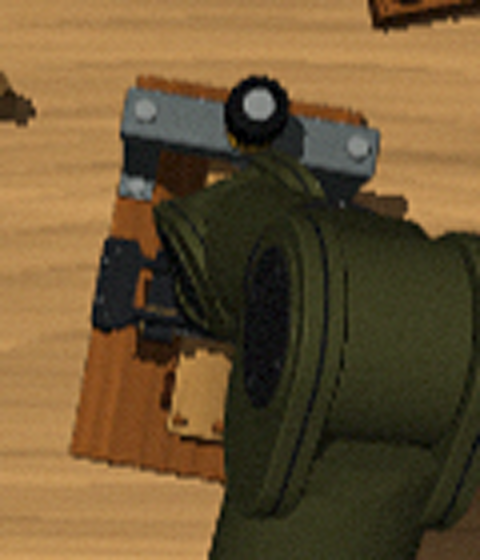

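View pics/i_w.png

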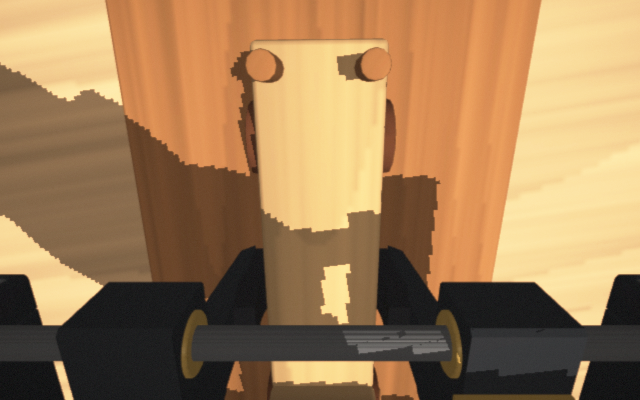

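play_rows([
  [0,1.5,4,0,0,0,0.004],
  [0,0,4,0,-0.003,0,0],
  [0,0,4,0,-0.003,0,0],
  [0,0,4,0,-0.003,0,0],
  [0,0,4,0,-0.003,0,0],
  [0,0,4,0,-0.003,0,0],
  [0,0,4,0,-0.003,0,0],
  [0,0,0,0,0,0,0],
])

```text
clock: 12.7
tool_pos: [0.5648, -0.0796, 0.0453]
eef_rot: [0.763, 0.647, 0.007, 0.007]
contact_force: [-0.3, 0.7, -3.0]
opening: 0.518
```

Run:
```python
from plant import r
from h import *
s=r.get_state()
print(s['tool_pos'],s['contact_force'],s['moment'],s['opening'],delta(s,[.5572+.0113,-.0771-.0019,.0452],-.165))
```

```text
[ 0.56482472 -0.07962585  0.04530656] [-0.3253727   0.74288232 -3.04199426] [0.0505356  0.10821659 0.05502188] 0.5184360154170762 (array([1.2, 3.5, 0.2]), array([ 0.019, -0.001,  0.001]))
```

play_rows([
  [0,0.5,0,0,0.01,0,0],
  [0,0.5,1,0,0.009,0,0],
  [0,0,1.5,0,0,0,0],
  [0,0,1.5,0,0,0,0],
  [0,0,1.5,0,0,0,0],
  [0,0,1.5,0,0,0,0],
  [0,0,1.5,0,0,0,0],
  [0,0,1.5,0,0,0,0],
])

```text
clock: 13.7
tool_pos: [0.5692, -0.0793, 0.0451]
eef_rot: [0.762, 0.647, -0.005, -0.005]
contact_force: [-5.1, 1.5, 3.5]
opening: 0.517
```

Run:
```python
from plant import r
from h import *
s=r.get_state()
print(s['tool_pos'],s['contact_force'],s['moment'],s['opening'],delta(s,[.5572+.0113,-.0771-.0019,.0452],-.165))
w=r.snapshot('scene');cv2.imwrite('pics/j_s.png',cv2.resize(w[180:320,230:400,::-1],None,fx=4,fy=4,interpolation=cv2.INTER_CUBIC))
w=r.snapshot('top');cv2.imwrite('pics/j_t.png',cv2.resize(w[110:250,290:410,::-1],None,fx=4,fy=4,interpolation=cv2.INTER_CUBIC))
```

```text
[ 0.56921919 -0.07934787  0.04506452] [-5.13319607  1.52156674  3.49914296] [ 0.13411662  0.94106725 -0.0386344 ] 0.5165339457274447 (array([ 0.2, -0.8, -0.1]), array([-0.013,  0.001,  0.002]))
```

View pics/j_s.png

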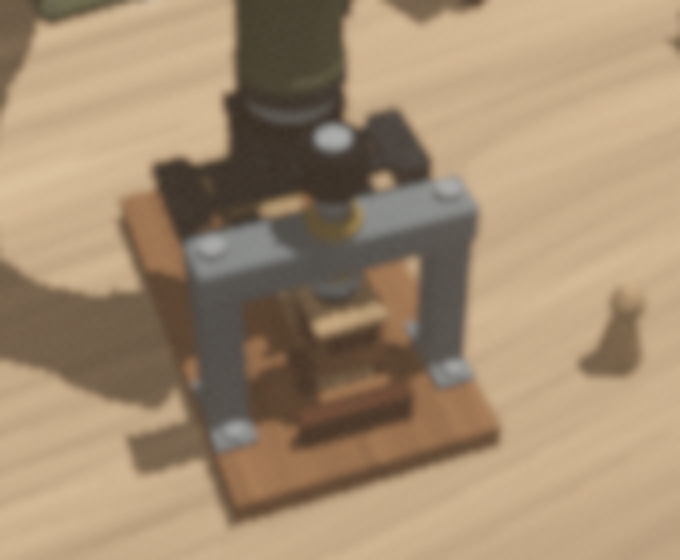

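View pics/j_t.png

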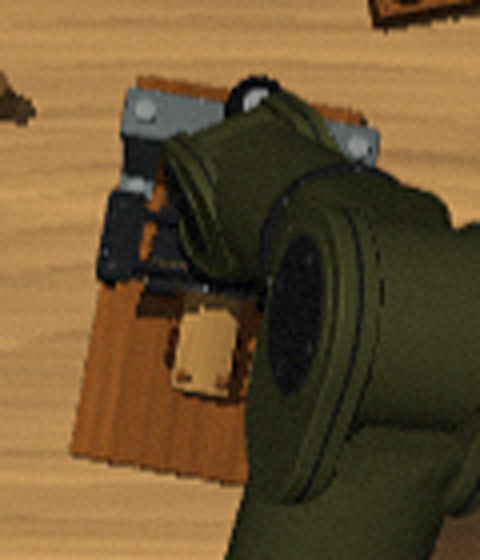

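play_rows([
  [0,0,0,-0.5,-0.013,0,0],
  [0,0,0,0,0,0,0],
  [0,0,1,0,0,0,0],
  [0,0,1,0,0,0,0],
  [0,0,1,0,0,0,0],
  [0,0,1,0,0,0,0],
  [0,0,1,0,0,0,0],
  [0,0,1,0,0,0,0],
])

```text
clock: 14.8
tool_pos: [0.5693, -0.0792, 0.0451]
eef_rot: [0.762, 0.647, -0.005, -0.004]
contact_force: [-5.3, 2.2, 0.8]
opening: 0.52
```

Run:
```python
from plant import r
from h import *
s=r.get_state()
print(s['tool_pos'],s['contact_force'],s['moment'],s['opening'],delta(s,[.5572+.0113,-.0771-.0019,.0452],-.165))
```

```text
[ 0.56928418 -0.07923272  0.04505073] [-5.28098868  2.21362038  0.79077836] [ 0.24344612  1.01656222 -0.05764136] 0.5200416677702857 (array([ 0.1, -0.8, -0.1]), array([-0.012,  0.003,  0.002]))
```

play_rows([
  [0,0,0,0,0,0,0],
  [0,0,0,0,0,0,0],
  [0.8,0,0,0,0,0,0],
  [0.8,0,0,0,0,0,0],
  [0.8,0,0,0,0,0,0],
  [0.8,0,0,-20,0,0,0],
  [0.8,0,0,-30,0,0,0],
  [0.8,0,-10,-40,0,0,0],
])

```text
clock: 15.8
tool_pos: [0.5647, -0.0783, 0.1362]
eef_rot: [0.762, 0.647, -0.002, -0.001]
contact_force: [1.1, 0.2, -0.4]
opening: 0.8
```

play_rows([
  [1,0,-20,-40,0,0,0],
  [1,0,-40,-40,0,0,0],
  [1,0,-40,-40,0,0,0],
  [1,0,-20,-30,0,0,0],
  [1,0,0,0,0,0,0],
  [1,0,0,0,0,0,0],
  [1,0,0,0,0,0,0],
  [1,0,0,0,0,0,0],
])

```text
clock: 16.8
tool_pos: [0.4478, -0.0589, 0.2923]
eef_rot: [0.763, 0.646, 0.002, 0.003]
contact_force: [-0.3, -0.0, -0.1]
opening: 0.997
```

Run:
```python
from plant import r
from h import *
s=r.get_state()
print(s['tool_pos'],s['contact_force'],s['moment'],s['q'],delta(s,[.6608,-.094,.21],-.165))
c=r.get_calibration('wrist')
w=r.snapshot('wrist');cv2.imwrite('pics/k_w.png',w[:,:,::-1])
w=r.snapshot('top');cv2.imwrite('pics/k_t.png',cv2.resize(w[110:250,290:410,::-1],None,fx=4,fy=4,interpolation=cv2.INTER_CUBIC))
w=r.snapshot('scene');cv2.imwrite('pics/k_s.png',cv2.resize(w[180:320,230:400,::-1],None,fx=4,fy=4,interpolation=cv2.INTER_CUBIC))
import pickle;pickle.dump((c,s),open('c.pkl','wb'))
```

```text
[ 0.44783949 -0.05885589  0.29228117] [-0.32962061 -0.01660996 -0.07773957] [-0.00151372  0.02555817 -0.03736444] [ 0.38307937  0.41657408 -0.51377404  1.98628982  0.28379465  0.80147958
  1.11360897] (array([  0.4, 215.3,  83.7]), array([0.007, 0.001, 0.   ]))
```

View pics/k_w.png

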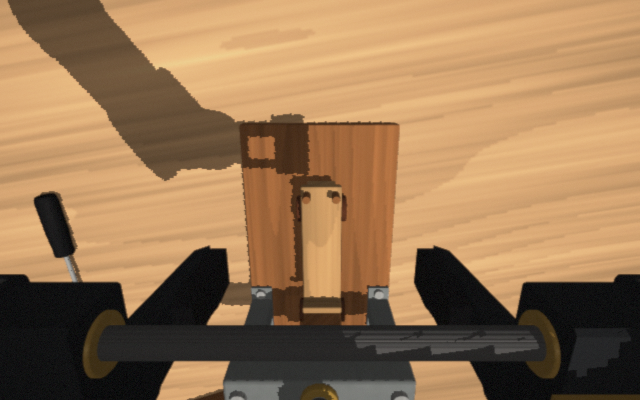

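View pics/k_t.png

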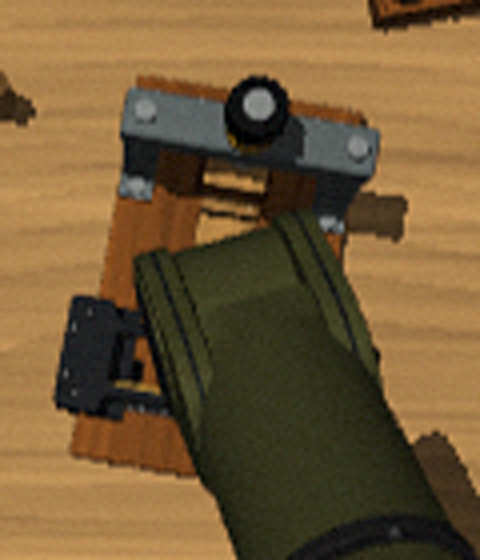

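View pics/k_s.png

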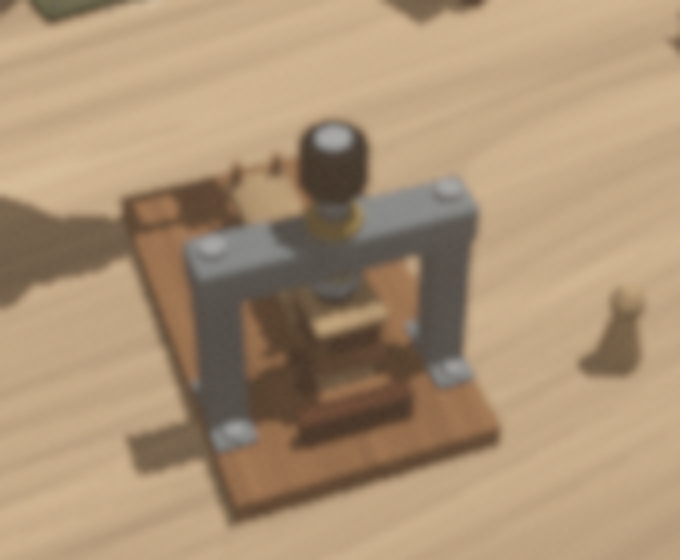

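Run:
```python
from h import *
import pickle
c,s=pickle.load(open('c.pkl','rb'))
R=Ro.from_quat(s['eef_rot'])
T=lambda p:(R.inv().apply(p-s['tool_pos'])*1000).round(1)
for n,u,v,z in[('bf',239,124,.022),('bf',399,124,.022),('boltf',262,293,.025),('boltf',378,293,.025),('peg',306,196,.088),('peg',336.5,196,.088),('deckend',302,187,.068),('deckend',341,187,.068),('deck',302.5,290,.068),('deck',341.5,290,.068),('boltT',238,396,.174),('boltT',401,396,.174),('bush',320,395,.18)]:
    p=onz(c,u,v,z);print(n,p.round(4),T(p))
```

```text
bf [ 0.3982 -0.1488  0.022 ] [-96.7 -35.9 270.1]
bf [0.4292 0.0365 0.022 ] [ 91.1 -35.9 270. ]
boltf [ 0.6258 -0.1715  0.025 ] [-81.7 192.3 268.6]
boltf [ 0.652  -0.0142  0.025 ] [ 77.7 192.2 268.5]
peg [ 0.478  -0.0805  0.088 ] [-16.2  31.9 204.5]
peg [ 0.4833 -0.0487  0.088 ] [ 16.   31.9 204.5]
deckend [ 0.4732 -0.085   0.068 ] [-21.4  27.8 224.5]
deckend [ 0.4803 -0.0424  0.068 ] [ 21.7  27.8 224.5]
deck [ 0.6029 -0.1084  0.068 ] [-23.2 159.6 225.4]
deck [ 0.6108 -0.0612  0.068 ] [ 24.6 159.6 225.3]
boltT [ 0.6439 -0.1749  0.174 ] [-82.2 211.7 119.8]
boltT [ 0.6702 -0.0165  0.174 ] [ 78.3 211.6 119.6]
bush [ 0.6493 -0.0939  0.18  ] [ -1.4 203.7 113.6]
```

Run:
```python
import cv2
from plant import r
w=r.snapshot('top');cv2.imwrite('pics/l_t.png',cv2.resize(w[125:180,310:395,::-1],None,fx=9,fy=9,interpolation=cv2.INTER_CUBIC))
```

```text
(no output)
```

View pics/l_t.png

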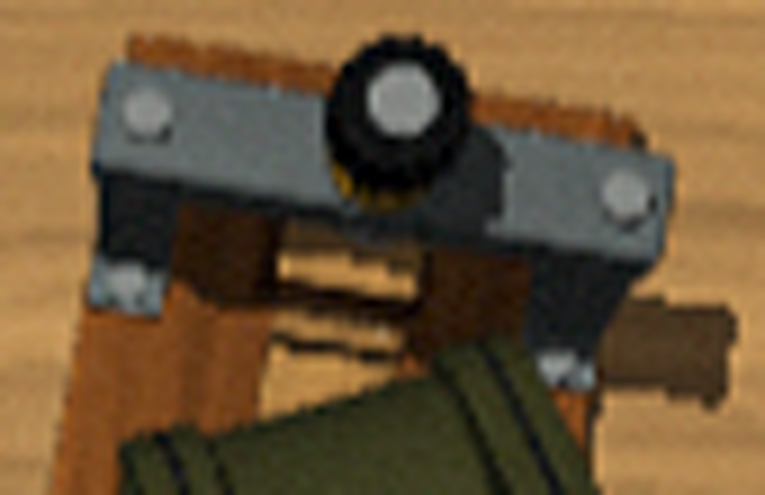

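Run:
```python
from plant import r
from h import *
c=r.get_calibration('top')
P=lambda x,y,z:onz(c,310+(x+.5)/9-.5,125+(y+.5)/9-.5,z)
a=-.164;X=np.array([np.cos(a),np.sin(a)]);Y=np.array([-X[1],X[0]])
A=np.array([.6608,-.094])
for n,x,y,z in[('roof',277,281,.108),('roof',420,304,.108),('fb',126,283,.026),('fb',560,366,.026),('knob',403,98,.24),('tb',147,110,.176),('tb',627,193,.176),('headb',275,334,.09),('headb',402,353,.09)]:
    p=P(x,y,z);print(n,p.round(4),((p[:2]-A)@X*1000).round(1),((p[:2]-A)@Y*1000).round(1))
```

```text
roof [ 0.634  -0.0617  0.108 ] -31.7 27.5
roof [ 0.6265 -0.1111  0.108 ] -31.0 -22.5
fb [ 0.6522 -0.0102  0.026 ] -22.2 81.2
fb [ 0.6232 -0.1697  0.026 ] -24.7 -80.9
knob [ 0.6614 -0.0939  0.24  ] 0.5 0.2
tb [ 0.6748 -0.0149  0.176 ] 0.9 80.3
tb [ 0.6488 -0.1729  0.176 ] 1.1 -79.8
headb [ 0.6193 -0.062   0.09  ] -46.1 24.8
headb [ 0.6132 -0.1065  0.09  ] -45.0 -20.1
```

play_rows([
  [1,0,54,0,0,0,0],
  [1,0,54,0,0,0,0],
  [1,0,54,0,0,0,0],
  [1,0,40,0,0,0,0],
  [1,0,6,0,0,0,-0.18],
  [1,0,0,0,0,0,-0.18],
  [1,0,0,0,0,0,-0.18],
  [1,0,0,0,0,0,-0.18],
])

```text
clock: 18.0
tool_pos: [0.6569, -0.0941, 0.2888]
eef_rot: [0.476, 0.879, -0.002, 0.0]
contact_force: [-0.9, 0.3, 1.5]
opening: 1.002
```

play_rows([
  [1,0,0,0,0,0,-0.18],
  [1,0,0,0,0,0,-0.18],
  [1,0,0,0,0,0,-0.18],
  [1,0,0,0,0,0,0],
  [1,0,0,0,0,0,0],
  [1,0,0,0,0,0,0],
  [1,0,0,0,0,0,0],
  [1,0,0,0,0,0,0],
])

```text
clock: 19.0
tool_pos: [0.6565, -0.0947, 0.2865]
eef_rot: [0.22, 0.976, -0.002, -0.002]
contact_force: [0.5, 1.3, 0.4]
opening: 1.002
```

Run:
```python
from plant import r
from h import *
s=r.get_state()
R=Ro.from_quat(s['eef_rot']).as_matrix();yaw=np.arctan2(R[1,1],R[0,1])
print(s['tool_pos'],s['contact_force'],s['moment'],s['q'],yaw,delta(s,[.661,-.094,.206],yaw))
c=r.get_calibration('wrist')
w=r.snapshot('wrist');cv2.imwrite('pics/m_w.png',w[:,:,::-1])
import pickle;pickle.dump((c,s),open('c.pkl','wb'))
```

```text
[ 0.65647286 -0.0947454   0.28653222] [0.49574425 1.33571    0.41841547] [ 0.08454517  0.09284146 -0.0134718 ] [ 0.45026304  0.79145744 -0.79205987  1.35594301  0.56939296  1.23066575
  2.3164516 ] 1.1274177301810224 (array([-4. ,  3. , 80.5]), array([-0.004, -0.003, -0.   ]))
```

View pics/m_w.png

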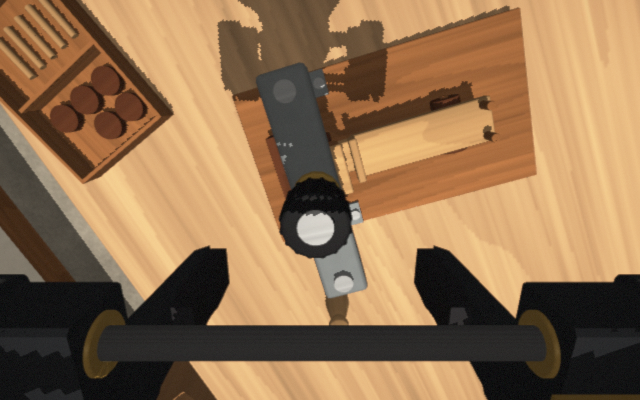

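Run:
```python
from h import *
import pickle
c,s=pickle.load(open('c.pkl','rb'))
R=Ro.from_quat(s['eef_rot'])
T=lambda p:(R.inv().apply(p-s['tool_pos'])*1000).round(1)
p=onz(c,316,229,.241);print(p,T(p))
t=.206;p0=s['tool_pos']
```

```text
[ 0.66049942 -0.09580773  0.241     ] [-4.2  1.  45.5]
```

play_rows([
  [1,-4,2,10,-0.004,-0.003,0],
  [1,0,0,20,0,0,0],
  [1,0,0,20,0,0,0],
  [1,0,0,15,0,0,0],
  [1,0,0,10,0,0,0],
  [1,0,0,3,0,0,0],
  [1,0,0,0,0,0,0],
  [1,0,0,0,0,0,0],
])

```text
clock: 20.05
tool_pos: [0.6625, -0.0946, 0.2047]
eef_rot: [0.22, 0.975, 0.0, 0.001]
contact_force: [-0.2, -0.9, 0.6]
opening: 0.998
```

Run:
```python
from plant import r
from h import *
s=r.get_state()
R=Ro.from_quat(s['eef_rot']).as_matrix();yaw=np.arctan2(R[1,1],R[0,1])
print(s['tool_pos'],s['contact_force'],s['moment'],yaw,delta(s,[.6608,-.0945,.206],yaw))
c=r.get_calibration('wrist')
w=r.snapshot('wrist');cv2.imwrite('pics/n_w.png',w[:,:,::-1])
import pickle;pickle.dump((c,s),open('c.pkl','wb'))
```

```text
[ 0.66253006 -0.09460285  0.20469972] [-0.22456619 -0.92854882  0.56724069] [ 0.06998334  0.04797269 -0.04035429] 1.1264811313906067 (array([ 1.6, -0.6, -1.3]), array([ 0.001,  0.002, -0.   ]))
```

View pics/n_w.png

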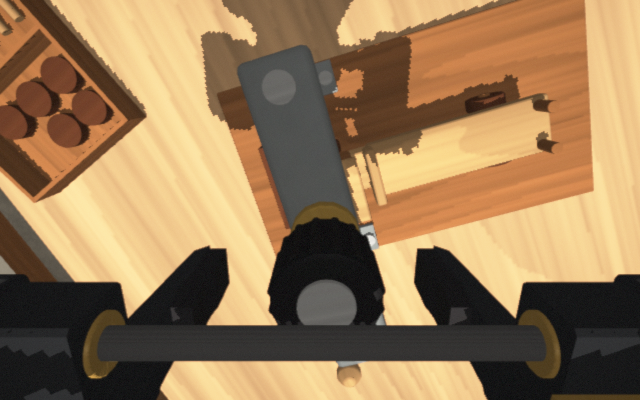

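Run:
```python
from h import *
import pickle
c,s=pickle.load(open('c.pkl','rb'))
R=Ro.from_quat(s['eef_rot'])
T=lambda p:(R.inv().apply(p-s['tool_pos'])*1000).round(1)
for u,v in [(327,308),(296,308),(358,308),(269,300),(384,300)]:
  p=onz(c,u,v,.2405);print(p.round(4),T(p))
```

```text
[ 0.6606 -0.0961  0.2405] [  1.   -2.1 -35.8]
[ 0.671  -0.101   0.2405] [-10.5  -2.1 -35.8]
[ 0.6503 -0.0911  0.2405] [ 12.5  -2.1 -35.8]
[ 0.6784 -0.1083  0.2405] [-20.3  -5.5 -35.8]
[ 0.6403 -0.0902  0.2405] [ 21.9  -5.6 -35.9]
```

play_rows([
  [1,1,-1,0,0,0,0],
  [0,0,0,0,0,0,0],
  [0,0,0,0,0,0,0],
  [0,0,0,0,0,0,0],
  [0,0,0,0,0,0,0],
  [0,0,0,0,0,0,0],
  [0,0,0,0,0,0,0],
  [0,0,0,0,0,0,0],
], grip_force=5)

```text
clock: 21.1
tool_pos: [0.6606, -0.0946, 0.2058]
eef_rot: [0.22, 0.975, 0.0, 0.001]
contact_force: [-1.1, 1.0, -0.2]
opening: 0.499
```

play_rows([
  [0,0,0,0,0,0,0],
  [0,0,0,0,0,0,0],
  [0,0,0,0.3,0,0,0.1],
  [0,0,0,0.3,0,0,0.1],
  [0,0,0,0.3,0,0,0.1],
  [0,0,0,0.3,0,0,0.1],
  [0,0,0,0.3,0,0,0.1],
  [0,0,0,0.3,0,0,0.1],
], grip_force=25)

```text
clock: 22.1
tool_pos: [0.6615, -0.0955, 0.2038]
eef_rot: [0.506, 0.862, 0.001, 0.002]
contact_force: [-0.2, 0.5, 0.8]
opening: 0.489
```

```bash
cat > st.py <<'E'
from plant import r
from h import *
s=r.get_state()
R=Ro.from_quat(s['eef_rot']).as_matrix();yaw=np.arctan2(R[1,1],R[0,1])
np.set_printoptions(precision=4,suppress=True)
print(s['clock'],s['tool_pos'],s['contact_force'],s['moment'],s['opening'],'q7',s['q'][6],'yaw',yaw,'turned',1.1265-yaw,'expect z',.2047-(1.1265-yaw)*.00318,delta(s,[.6608,-.0945,.2047],yaw))
E
python3 st.py
```

```text
22.1 [ 0.6615 -0.0955  0.2038] [-0.2429  0.4812  0.7606] [0.0825 0.1879 0.1033] 0.4887682751466814 q7 1.7307312602326665 yaw 0.5088937688094801 turned 0.6176062311905199 expect z 0.20273601218481413 (array([ 1.2, -0.2, -0.9]), array([ 0.004,  0.003, -0.   ]))
```

play_rows([
  [0,0,0,0.32,0,0,0.1],
  [0,0,0,0.32,0,0,0.1],
  [0,0,0,0.32,0,0,0.1],
  [0,0,0,0.32,0,0,0.1],
  [0,0,0,0.32,0,0,0.1],
  [0,0,0,0.32,0,0,0.1],
  [0,0,0,0.32,0,0,0.1],
  [0,0,0,0.32,0,0,0.1],
])

```text
clock: 23.1
tool_pos: [0.6617, -0.0972, 0.2012]
eef_rot: [0.809, 0.587, 0.001, 0.003]
contact_force: [-1.4, 0.3, 0.2]
opening: 0.493
```

```bash
sed -i 's/\.2047-(1/.2058-(1/' st.py; python3 st.py
```

```text
23.1 [ 0.6617 -0.0972  0.2012] [-1.3915  0.2798  0.1901] [0.0126 0.2318 0.08  ] 0.4932286809454024 q7 1.0484780723795797 yaw -0.31557757918184337 turned 1.4420775791818434 expect z 0.20121419329820175 (array([ 2.3, -1.7, -3.6]), array([ 0.006,  0.002, -0.   ]))
```

Run:
```python
import cv2
from plant import r
w=r.snapshot('top');cv2.imwrite('pics/p_t.png',cv2.resize(w[110:250,290:410,::-1],None,fx=4,fy=4,interpolation=cv2.INTER_CUBIC))
w=r.snapshot('scene');cv2.imwrite('pics/p_s.png',cv2.resize(w[180:320,230:400,::-1],None,fx=4,fy=4,interpolation=cv2.INTER_CUBIC))
```

```text
(no output)
```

View pics/p_t.png

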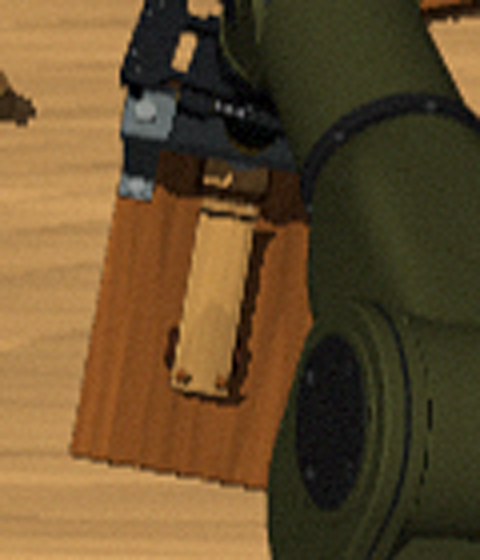

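View pics/p_s.png

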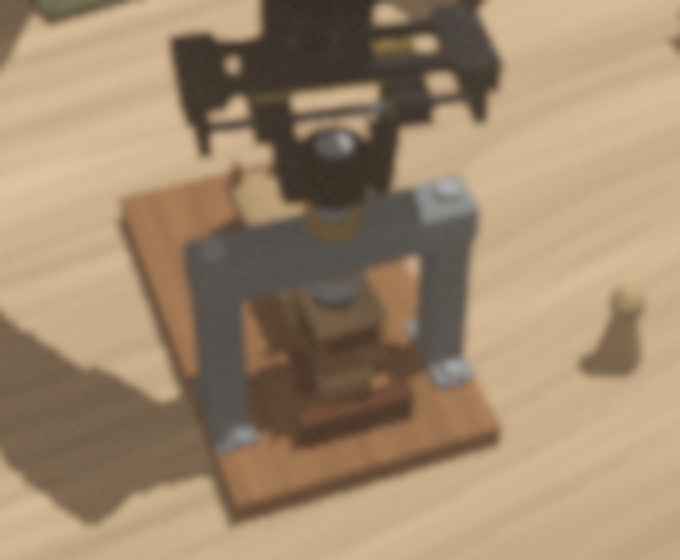

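play_rows([
  [0,0,0,0.32,0,0,0.1],
  [0,0,0,0.32,0,0,0.1],
  [0,0,0,0.32,0,0,0.1],
  [0,0,0,0.32,0,0,0.1],
  [0,0,0,0.32,0,0,0.1],
  [0,0,0,0.32,0,0,0.1],
  [0,0,0,0.32,0,0,0.1],
  [0,0,0,0.32,0,0,0.05],
])

```text
clock: 24.2
tool_pos: [0.6607, -0.0984, 0.1988]
eef_rot: [0.968, 0.25, 0.0, 0.004]
contact_force: [-2.2, 0.1, 2.6]
opening: 0.492
```

```bash
python3 st.py
```

```text
24.2 [ 0.6607 -0.0984  0.1988] [-2.2182  0.115   2.6202] [-0.0997  0.4326  0.0856] 0.491699669572269 q7 0.4466385131982181 yaw -1.0658622431293117 turned 2.1923622431293115 expect z 0.1988282880668488 (array([ 2. , -3.4, -5.9]), array([ 0.007,  0.001, -0.   ]))
```

play_rows([
  [0,-0.1,0,0.15,0,0,0.05],
  [0,-0.1,0,0.15,0,0,0.05],
  [0,-0.1,0,0.15,0,0,0.05],
  [0,-0.1,0,0.15,0,0,0.05],
  [0,-0.1,0,0.15,0,0,0.05],
  [0,-0.1,0,0.15,0,0,0.05],
  [0,-0.1,0,0.15,0,0,0.05],
  [0,-0.1,0,0.15,0,0,0.05],
])

```text
clock: 25.2
tool_pos: [0.6599, -0.0987, 0.1975]
eef_rot: [0.998, 0.058, 0.001, 0.004]
contact_force: [-1.7, 0.3, 1.0]
opening: 0.49
```

```bash
python3 st.py
```

```text
25.2 [ 0.6599 -0.0987  0.1975] [-1.693   0.315   1.0302] [-0.074   0.3395  0.1165] 0.4903303239751541 q7 0.13980325328861032 yaw -1.4553443219875446 turned 2.5818443219875444 expect z 0.19758973505607963 (array([ 1.4, -4. , -7.2]), array([ 0.008, -0.001,  0.   ]))
```

```bash
cat > mz.py <<'E'
from plant import r
from h import *
m=[];z=[];y=[]
for i in range(5):
    s=r.get_state();m.append(s['moment'][2]);z.append(s['tool_pos'][2]);w=r.snapshot('scene')
    R=Ro.from_quat(s['eef_rot']).as_matrix();y.append(np.arctan2(R[1,1],R[0,1]))
cv2.imwrite('pics/z_%05d.png'%int(s['clock']*100),cv2.resize(w[230:290,280:350,::-1],None,fx=8,fy=8,interpolation=cv2.INTER_CUBIC))
print(s['clock'],'mz',np.round(m,3),np.mean(m).round(4),'z',np.mean(z).round(5),'turned',(1.1265-np.array(y)).round(3),s['contact_force'].round(1),s['moment'].round(2),s['q'][6])
E
python3 mz.py
```

```text
25.4 mz [ 0.116  0.019 -0.071 -0.089 -0.073] -0.0195 z 0.19754 turned [2.582 2.583 2.581 2.581 2.581] [-0.3  0.7  1.2] [-0.06  0.36 -0.07] 0.14047772680726117
```

play_rows([
  [0,-0.05,0,0.08,0,0,0.025],
  [0,-0.05,0,0.08,0,0,0.025],
  [0,-0.05,0,0.08,0,0,0.025],
  [0,-0.05,0,0.08,0,0,0.025],
  [0,-0.05,0,0.08,0,0,0.025],
  [0,-0.05,0,0.08,0,0,0.025],
  [0,-0.05,0,0.08,0,0,0.025],
  [0,-0.05,0,0.08,0,0,0.025],
])

```text
clock: 26.45
tool_pos: [0.6594, -0.0987, 0.1969]
eef_rot: [0.999, -0.048, 0.001, 0.004]
contact_force: [-1.2, -0.2, 0.5]
opening: 0.491
```

```bash
python3 mz.py
```

```text
26.65 mz [ 0.065  0.063 -0.044 -0.023 -0.034] 0.0054 z 0.19689 turned [2.792 2.793 2.792 2.791 2.791] [-0.8  0.2  1. ] [-0.11  0.37 -0.03] -0.023006535948113326
```

```bash
sed -i "s/range(5)/range(2)/; s/s\['contact_force'\].round(1)/s['contact_force'].round(1),'jt',np.round(J,3)/; s/^m=\[\]/J=[];m=[]/; s/z.append(/J.append(s['joint_torque'][6]);z.append(/" mz.py; python3 mz.py
```

```text
26.75 mz [-0.088 -0.112] -0.0999 z 0.19689 turned [2.791 2.791] [-0.5  1.1  1.2] jt [0.074 0.077] [ 0.    0.43 -0.11] -0.022879988386749667
```

play_rows([
  [0,0,0,0,0,0,0],
  [0,0,0,0,0,0,0],
  [0,0,0,0,0,0,0],
  [0,0,0,0,0,0,0],
  [0,0,0,0,0,0,0],
  [0,-0.05,0,0.1,0,0,0.04],
  [0,-0.05,0,0.12,0,0,0.04],
  [0,-0.05,0,0.12,0,0,0.04],
])

```text
clock: 27.8
tool_pos: [0.6591, -0.0987, 0.1965]
eef_rot: [0.994, -0.11, 0.001, 0.004]
contact_force: [-0.1, 0.4, 1.0]
opening: 0.492
```

```bash
python3 mz.py
```

```text
27.85 mz [0.124 0.003] 0.0636 z 0.1965 turned [2.918 2.919] [-0.3 -0.8  0.5] jt [ 0.149 -0.053] [-0.07  0.45  0.  ] -0.12235246622324675
```

play_rows([
  [0,0.08,0,-0.12,0,0,-0.04],
  [0,0.08,0,-0.12,0,0,-0.04],
  [0,0.08,0,-0.12,0,0,-0.04],
  [0,0,0,0,0,0,0],
  [0,-0.08,0,0.12,0,0,0.04],
  [0,-0.08,0,0.12,0,0,0.04],
  [0,-0.08,0,0.12,0,0,0.04],
  [0,-0.08,0,0.12,0,0,0.04],
])

```text
clock: 28.9
tool_pos: [0.6591, -0.0986, 0.1964]
eef_rot: [0.991, -0.13, 0.001, 0.003]
contact_force: [-0.1, 0.3, 0.4]
opening: 0.492
```

```bash
cat > m1.py <<'E'
from plant import r
from h import *
s=r.get_state()
R=Ro.from_quat(s['eef_rot']).as_matrix();y=np.arctan2(R[1,1],R[0,1])
print(s['clock'],'mz',s['moment'].round(3),'F',s['contact_force'].round(1),'z',s['tool_pos'].round(5),'turned',round(1.1265-y,4),'jt',s['joint_torque'][6].round(3),'qd7',s['qd'][6].round(3))
E
python3 m1.py
```

```text
28.9 mz [-0.049  0.434  0.122] F [-0.1  0.3  0.4] z [ 0.65907 -0.09864  0.1964 ] turned 2.9585 jt 0.141 qd7 -0.264
```

play_rows([
  [0,0,0,0,0,0,0],
  [0,0.08,0,-0.12,0,0,-0.04],
  [0,0.08,0,-0.12,0,0,-0.04],
  [0,0,0,0,0,0,0],
  [0,-0.08,0,0.12,0,0,0.04],
  [0,-0.08,0,0.12,0,0,0.04],
  [0,-0.08,0,0.12,0,0,0.04],
  [0,-0.08,0,0.12,0,0,0.04],
])

```text
clock: 29.9
tool_pos: [0.6589, -0.0986, 0.1961]
eef_rot: [0.985, -0.173, 0.001, 0.003]
contact_force: [-1.1, -0.1, 0.8]
opening: 0.493
```

```bash
python3 m1.py
```

```text
29.9 mz [0.001 0.507 0.12 ] F [-1.1 -0.1  0.8] z [ 0.6589  -0.09858  0.19612] turned 3.0441 jt 0.128 qd7 -0.264
```

play_rows([
  [0,0.08,0,-0.12,0,0,-0.04],
  [0,0.08,0,-0.12,0,0,-0.04],
  [0,0.08,0,-0.12,0,0,-0.04],
  [0,0,0,0,0,0,0],
  [0,-0.08,0,0.12,0,0,0.04],
  [0,-0.08,0,0.12,0,0,0.04],
  [0,-0.08,0,0.12,0,0,0.04],
  [0,-0.08,0,0.12,0,0,0.04],
])

```text
clock: 30.9
tool_pos: [0.6588, -0.0985, 0.196]
eef_rot: [0.981, -0.194, 0.001, 0.003]
contact_force: [-0.3, -0.2, 0.4]
opening: 0.494
```

```bash
python3 m1.py
```

```text
30.9 mz [-0.07   0.486  0.169] F [-0.3 -0.2  0.4] z [ 0.65881 -0.09853  0.19598] turned 3.0869 jt 0.121 qd7 -0.263
```

play_rows([
  [0,0.14,0,-0.22,0,0,-0.07],
  [0,0.14,0,-0.22,0,0,-0.07],
  [0,0.14,0,-0.22,0,0,-0.07],
  [0,0.14,0,-0.22,0,0,-0.07],
  [0,0.14,0,-0.22,0,0,-0.07],
  [0,0.14,0,-0.22,0,0,-0.07],
  [0,0.14,0,-0.22,0,0,-0.07],
  [0,0.14,0,-0.22,0,0,-0.07],
])

```text
clock: 31.9
tool_pos: [0.66, -0.0987, 0.1977]
eef_rot: [0.996, 0.085, 0.0, 0.004]
contact_force: [-0.8, -1.1, 0.9]
opening: 0.496
```

```bash
python3 m1.py
```

```text
31.9 mz [ 0.015  0.326 -0.1  ] F [-0.8 -1.1  0.9] z [ 0.66    -0.09869  0.19769] turned 2.5276 jt -0.341 qd7 0.435
```

play_rows([
  [0,0.08,0,-0.12,0,0,-0.04],
  [0,0.08,0,-0.12,0,0,-0.04],
  [0,0.08,0,-0.12,0,0,-0.04],
  [0,0,0,0,0,0,0],
  [0,-0.08,0,0.12,0,0,0.04],
  [0,-0.08,0,0.12,0,0,0.04],
  [0,-0.08,0,0.12,0,0,0.04],
  [0,-0.08,0,0.12,0,0,0.04],
])

```text
clock: 32.9
tool_pos: [0.6599, -0.0987, 0.1976]
eef_rot: [0.998, 0.061, 0.001, 0.004]
contact_force: [-2.3, -1.1, 0.5]
opening: 0.494
```

```bash
python3 m1.py
```

```text
32.9 mz [-0.086  0.386  0.035] F [-2.3 -1.1  0.5] z [ 0.65989 -0.09869  0.19755] turned 2.5755 jt 0.194 qd7 -0.268
```

play_rows([
  [0,0,0,0,0,0,0],
  [0,0.08,0,-0.12,0,0,-0.04],
  [0,0.08,0,-0.12,0,0,-0.04],
  [0,0,0,0,0,0,0],
  [0,-0.08,0,0.12,0,0,0.04],
  [0,-0.08,0,0.12,0,0,0.04],
  [0,-0.08,0,0.12,0,0,0.04],
  [0,-0.08,0,0.12,0,0,0.04],
])

```text
clock: 33.9
tool_pos: [0.6597, -0.0987, 0.1973]
eef_rot: [1.0, 0.018, 0.001, 0.004]
contact_force: [-1.2, -0.4, 1.5]
opening: 0.491
```

```bash
python3 m1.py
```

```text
33.9 mz [-0.083  0.424  0.109] F [-1.2 -0.4  1.5] z [ 0.65971 -0.09871  0.19729] turned 2.6613 jt 0.191 qd7 -0.266
```

play_rows([
  [0,0,0,0,0,0,0],
  [0,0.08,0,-0.12,0,0,-0.04],
  [0,0.08,0,-0.12,0,0,-0.04],
  [0,0,0,0,0,0,0],
  [0,-0.08,0,0.12,0,0,0.04],
  [0,-0.08,0,0.12,0,0,0.04],
  [0,-0.08,0,0.12,0,0,0.04],
  [0,-0.08,0,0.12,0,0,0.04],
])

```text
clock: 34.9
tool_pos: [0.6595, -0.0987, 0.197]
eef_rot: [1.0, -0.025, 0.001, 0.004]
contact_force: [-1.0, 0.7, 0.9]
opening: 0.488
```

```bash
python3 m1.py
```

```text
34.9 mz [-0.046  0.44   0.066] F [-1.   0.7  0.9] z [ 0.65953 -0.09868  0.19703] turned 2.7469 jt 0.176 qd7 -0.264
```

play_rows([
  [0,0,0,0,0,0,0],
  [0,0.08,0,-0.12,0,0,-0.04],
  [0,0.08,0,-0.12,0,0,-0.04],
  [0,0,0,0,0,0,0],
  [0,-0.08,0,0.12,0,0,0.04],
  [0,-0.08,0,0.12,0,0,0.04],
  [0,-0.08,0,0.12,0,0,0.04],
  [0,-0.08,0,0.12,0,0,0.04],
])

```text
clock: 35.9
tool_pos: [0.6593, -0.0987, 0.1968]
eef_rot: [0.998, -0.068, 0.001, 0.004]
contact_force: [-0.7, -0.9, 0.1]
opening: 0.493
```

```bash
python3 m1.py
```

```text
35.9 mz [-0.107  0.474  0.138] F [-0.7 -0.9  0.1] z [ 0.65933 -0.09869  0.19676] turned 2.8325 jt 0.162 qd7 -0.265
```

play_rows([
  [0,0,0,0,0,0,0],
  [0,0.08,0,-0.12,0,0,-0.04],
  [0,0.08,0,-0.12,0,0,-0.04],
  [0,0,0,0,0,0,0],
  [0,-0.08,0,0.12,0,0,0.04],
  [0,-0.08,0,0.12,0,0,0.04],
  [0,-0.08,0,0.12,0,0,0.04],
  [0,-0.08,0,0.12,0,0,0.04],
])

```text
clock: 36.9
tool_pos: [0.6592, -0.0987, 0.1965]
eef_rot: [0.994, -0.11, 0.001, 0.004]
contact_force: [-0.1, -0.0, 1.7]
opening: 0.491
```

```bash
python3 m1.py
```

```text
36.9 mz [0.    0.496 0.122] F [-0.1 -0.   1.7] z [ 0.65915 -0.09867  0.19651] turned 2.9181 jt 0.148 qd7 -0.262
```

play_rows([
  [0,0.08,0,-0.12,0,0,-0.04],
  [0,0.08,0,-0.12,0,0,-0.04],
  [0,0.08,0,-0.12,0,0,-0.04],
  [0,0,0,0,0,0,0],
  [0,-0.08,0,0.12,0,0,0.04],
  [0,-0.08,0,0.12,0,0,0.04],
  [0,-0.08,0,0.12,0,0,0.04],
  [0,-0.08,0,0.12,0,0,0.04],
])

```text
clock: 37.9
tool_pos: [0.6591, -0.0986, 0.1964]
eef_rot: [0.991, -0.131, 0.001, 0.004]
contact_force: [-0.8, -0.1, 0.7]
opening: 0.491
```

```bash
python3 m1.py
```

```text
37.9 mz [-0.009  0.481  0.162] F [-0.8 -0.1  0.7] z [ 0.65907 -0.09863  0.19638] turned 2.9608 jt 0.141 qd7 -0.264
```

play_rows([
  [0,0,0,0,0,0,0],
  [0,0,0,0,0,0,0],
  [0,0,0,0,0,0,0],
  [0,0,0,0,0,0,0],
  [0,0,0,0,0,0,0],
  [0,0,0,0,0,0,0],
  [0,0,0,0,0,0,0],
  [0,0,0,0,0,0,0],
], grip_force=6)

```text
clock: 38.9
tool_pos: [0.6591, -0.0987, 0.1964]
eef_rot: [0.991, -0.132, 0.001, 0.003]
contact_force: [-0.6, -0.5, 0.7]
opening: 0.498
```

```bash
python3 m1.py
```

```text
38.9 mz [-0.099  0.275 -0.003] F [-0.6 -0.5  0.7] z [ 0.65913 -0.09866  0.19636] turned 2.9625 jt 0.043 qd7 -0.001
```

play_rows([
  [0.65,0,0,0,0,0,0],
  [0.8,0,0,0,0,0,0],
  [1,0,0,0,0,0,0],
  [1,0,0,0,0,0,0],
  [1,0,0,-10,0,0,0],
  [1,0,0,-30,0,0,0],
  [1,0,0,-40,0,0,0],
  [1,0,0,-30,0,0,0],
])

```text
clock: 39.9
tool_pos: [0.6586, -0.0973, 0.3088]
eef_rot: [0.991, -0.132, 0.0, 0.003]
contact_force: [1.5, 0.7, -0.8]
opening: 1.0
```

Run:
```python
from plant import r
from h import *
s=r.get_state();print(s['tool_pos'],s['contact_force'])
c=r.get_calibration('wrist')
w=r.snapshot('wrist');cv2.imwrite('pics/q_w.png',w[:,:,::-1])
w=r.snapshot('scene');cv2.imwrite('pics/q_s.png',cv2.resize(w[180:320,230:400,::-1],None,fx=4,fy=4,interpolation=cv2.INTER_CUBIC))
w=r.snapshot('top');cv2.imwrite('pics/q_t.png',cv2.resize(w[110:250,290:410,::-1],None,fx=4,fy=4,interpolation=cv2.INTER_CUBIC))
```

```text
[ 0.65856802 -0.09731655  0.30883127] [ 1.45762479  0.65992991 -0.81567566]
```

View pics/q_s.png

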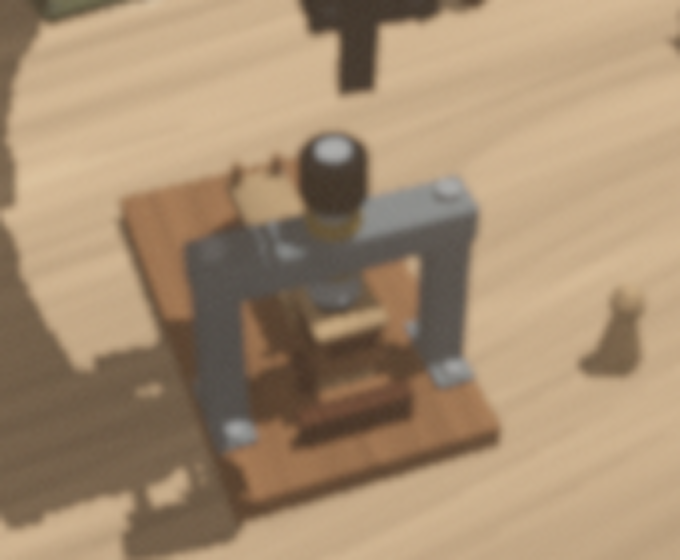

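View pics/q_t.png

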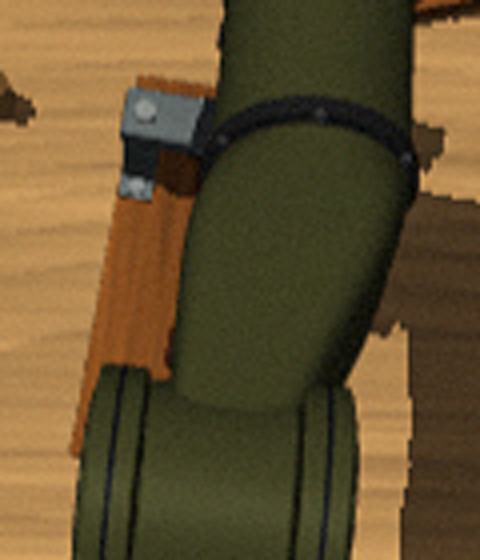

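View pics/q_w.png

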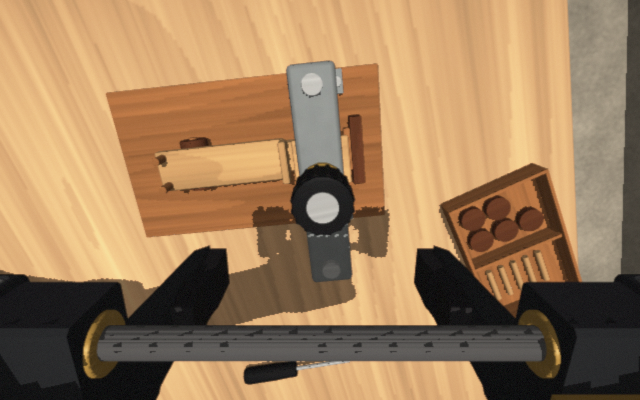

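Run:
```python
import cv2
w=cv2.imread('pics/q_w.png');cv2.imwrite('pics/q_z.png',cv2.resize(w[95:215,260:390],None,fx=5,fy=5,interpolation=cv2.INTER_CUBIC))
```

```text
(no output)
```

View pics/q_z.png

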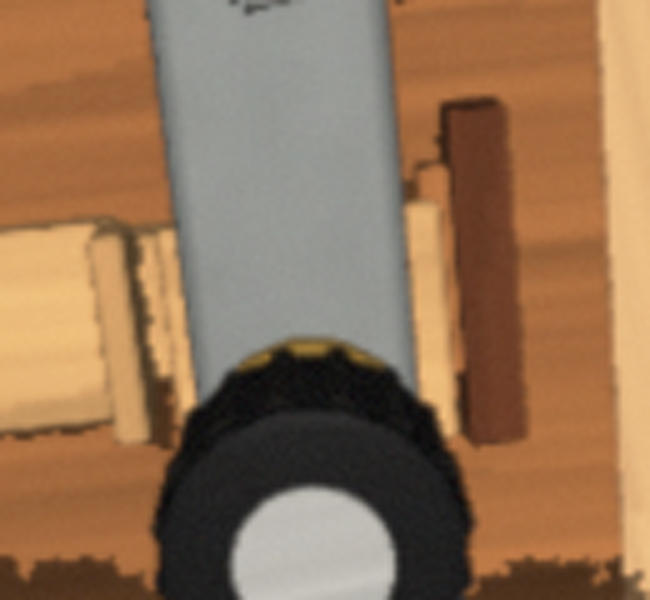

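The bumper edge meets the stop strip at about (447,200) in the zoom with no visible gap. The cab is under the foot and the press hasn't moved. Handing in.

```bash
python3 -c "
from plant import r
print(r.finish_job())"
```

```text
the job is handed in; nothing more can be done
None
```

The lorry is on the press base with its nose against the stop, and its cab is clamped at an estimated 15–16 N. I handed the job in at about 40 s.

- **Placing:** I gripped the middle-sized lorry by its deck and set it on the base about 70 mm short of the stop. I slid it in until it stopped moving forward, with about 5 N of push. Partway in I was pressing down with about 8 N, so I eased that off and carried on; the press had not moved.
- **Clamping:** I turned the knob clockwise in one grip, letting the grip sink with it. The first turn went to about 22 N. I then backed off about half a turn of the load range to get an unloaded reading and turned in again. The load began at about 2.65 rad and I stopped at 2.96 rad, which at about 50 N per rad gives 15–16 N.
- **Last checks:** The final pictures show the bumper against the stop, the cab under the foot, and no visible shift of the press. The figure and screwdriver look undisturbed, but I took no final picture of the glue bottle.
- **Weak points:** The wrist moment readings were noisy, so the clamp force rests on the steadier last-joint torque and the angle turned. That the cab is fully home is inferred from the same readings, not measured. The lorry sits about 2 mm to the left of the press centre line, and I left it there.

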